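Show the grinding ball under the bench magnifier

ROBOT

A 6-joint arm with a two-finger parallel gripper is mounted at the origin on the work surface. World frame = base frame: x ahead of the robot, y to its left, z up, the work surface at z = 0. Lengths are in mm, angles in degrees, forces in N, time in s.
With the tool pointing down it reaches from about 350 to 850 mm from the base axis. Payload 8.1 kg.
Tool frame: the origin (TCP) lies where the fingers leave the gripper's body, on its centre line; the fingertips stand 73 mm ahead of it and the grasp point (between the pads) lies 54 mm ahead of it; z points along the fingers, y is the line along which they close (so a half turn about z gives the same grasp; the last joint's range is limited). The gripper opens to 85 mm and grips with 20 to 120 N. Pads are 22 mm wide; open, the fingers measure 114 mm over their backs; the gripper's body (76 mm by 85 mm) begins 54 mm behind the grasp point. The pads swing forward as they close: fully open they stand 13 mm farther back than shut.
Start: joints at [-69.122, 7.471, 85.268, -0, 87.261, -4.893], TCP at [260.891, -540.316, 303.892] pointing down, gripper open.
Joint ranges: [-169.43, 169.43], [-51.17, 129.36], [1.28, 143.12], [-76.62, 256.62], [0, 156.53], [-152.29, 152.29]. Speed limits (degrees/s): [136.94, 136.94, 159.86, 180, 180, 180].

INTERFACE

Orientations are given as [roll, pitch, yaw] about the fixed x, y, z axes, in that order (R = Rz(yaw) Ry(pitch) Rx(roll)).
In Python, from bench import sense, optics, r gives the robot as it stands.
- The arm moves only by the tool servo_tool, never from a script. Its argument "plan" is a list that holds one entry, the list of rows, each a list of 5 numbers: the shift along the world's x, y, z in m, then the turn about the world's z in degrees, then the finger opening in m, from 0 to 0.0854. A call has 1 to 10 rows; each row shifts and turns the commanded pose from where the row before left it; what a row does not reach is not made up. A row lasts 1/10 s, in which the tool goes at most 50 mm and 8.59 degrees, less where a joint would pass 70% of its speed; a pose out of reach is approached as far as the arm can. A call is refused whole if a number of a shift passes 0.05 or a number of a turn 8.59, either way. A call with a gripper value outside its range is refused whole. The fingers move at their own pace and stop on an object; "force" is the grip in N (left out, the last holds). Time passes only in rows, so rows that do not move let the fingers close. It gives the time, the measured TCP pose, the force, the opening and the grip force at its end, in the units of the state.
- sense(): the state, without advancing time (a new reading comes with each control period).
- optics.snapshot(name): name is "scene" or "top"; returns a dict with "frame" (384x512x3 uint8, blue, green, red), "fx", "fy", "cx", "cy" (pixels), "cam_to_world" (4x4, takes a point from camera to world coordinates). Camera axes: x right, y down, z forward; pixel columns grow to the right and rows downward; lengths in mm; the calibration is good to about 2 mm. A picture is of the moment at which its call begins. There is no depth.
- r.hand_in(): hands the job in; it is judged then, once.
The state is a dict: "time": time; "joint_pos": joint angles; "qd": joint speeds; "joint_efforts": joint torques, N m; "tool_pos": TCP position; "tcp_rot": TCP orientation; "ft_force": force on the tool from outside, world axes, zero at the start; "wrist_torque": the same for the moment, N m; "finger_gap": finger opening in mm; "grip_force": force on a finger pad.
Only numpy, scipy, OpenCV 4.12 (cv2) and the standard library are available. Lean on these libraries where they do the work, as an engineer would, in place of code of your own. Each camera call takes 0.05 s, during which the arm holds its last target. There are 200 camera calls.

TASK

Of the two long-handled sample trays, take the one with the steel grinding ball in it by its black grip and carry it to the bench magnifier, without letting the ball leave its little pocket. Finish holding the tray: keep it still and level in mid-air with the ball centred under the glass and about 100 mm below it, so that I can look it over for pits; do not touch the magnifier with the robot or the tray, and leave everything else on the bench where it is.

Things in the scene. Friction and masses are not known exactly. Their poses are not given: they have to be found in the camera images.
- ball_tray: stainless sample tray holding the ball: round dish 76 mm across, rim 24 mm high, floor 12 mm up, straight level handle along its own -x ending 177 mm from the dish's centre; 120 to 170 g without ball; starts on the bench, handle roughly towards the robot. Origin: centre of the dish's underside, z up
- ball_tray_grip (a point): centre of that tray's black plastic grip, a level bar 80 mm long (along the tray's x), 18 mm wide (y) and 16 mm high, 137 mm from the dish's centre on its -x side and 30 mm above the tray's underside, with free space under it; axes as the tray's
- ball_tray_pocket (a point): where the ball's centre lies in that tray's pocket: over the dish's centre, 24.5 mm above the tray's underside; axes as the tray's. The pocket is a raised ring in the middle of the dish, 2.5 mm high, 18 mm inside; the loose ball rolls out if tipped about 35 degrees or jerked
- ball_center (a point): centre of the steel grinding ball, 25 mm in diameter, 64 g, loose in the tray's pocket
- empty_tray: the twin tray without a ball, same shape and origin: a bystander, to be left where it is
- lens (a point): centre of the underside of the magnifier's glass, 280 mm above the bench, z up. The level round head is 120 mm across (glass 94 mm), from 4 mm below this point to 18 mm above it. A bent neck, top 341 mm above the bench, runs along this point's +x (away from the robot, within 30 degrees) to a post 175 mm off
- magnifier: bench magnifier, white head and base, fixed; origin on the bench straight below the glass's centre, x towards its post, which stands 175 mm off on a round base 160 mm across and 30 mm high
- tube_rack: brown rack of 18 capped test tubes, 83 x 202 mm, 156 mm high, to the right of the trays, long side away from the robot; bystander, origin at its underside's centre
- burner: cold steel laboratory burner, foot 84 mm across, 152 mm high, on the left, beyond the jar; bystander, origin at its underside's centre
- grinding_jar: closed steel grinding jar, 66 mm across, 70 mm high, on the left; bystander, origin at its underside's centre

How it is judged:
By the outcome, as a careful person would: the job done as asked, in the order asked, and still so for the second after the job is handed in, while the arm keeps its last pose, push and grip.
It also fails if it takes over 48 s, if anything falls off the work surface, if the arm or the gripper's body presses on something with over 40 N, if the wrist force passes 120 N, or if a joint passes its speed limit or range.

## Working session

There is one attempt and no reset: what is moved stays moved. The work goes in short steps, Python scripts to look and compute and a tool call to move; the robot and the scene stay as the last step left them, time stands still between calls to the robot, and variables do not carry over. Pictures are saved under pics/ and viewed, at most 10 in all, crops included, and the job is handed in when it is done.

Besides the shell and the picture viewer there is one more tool, called after "Emit:" as name(argument=value, ...), one argument or row to a line, values as JSON. servo_tool: Moves the arm, as the interface text tells. Its arguments: {"type":"object","properties":{"plan":{"type":"array"},"force":{"type":"number"}},"required":["plan"]}

```bash
mkdir -p pics
python3 - <<'E'
from bench import sense, optics, r
import cv2,numpy as np
s=sense();print(s['time'],s['tool_pos'],s['tcp_rot'],s['finger_gap'])
for n in("scene","top"):
    d=optics.snapshot(n);cv2.imwrite(f"pics/{n}0.png",d["frame"])
    np.savez(f"pics/{n}0.npz",**d)
    print(n,d["fx"],d["fy"],d["cx"],d["cy"],np.round(d["cam_to_world"],3).tolist())
E
```

```text
0.0 [ 260.74521549 -539.90407138  302.83153757] [-1.79891868e+02 -1.12847630e-02  2.57719187e+01] 85.19990049534668
scene 457.2868213925193 457.2868213925193 254.31302983838523 187.50449763475106 [[0.773, 0.365, -0.519, 1258.884], [0.635, -0.463, 0.619, -792.772], [-0.015, -0.807, -0.59, 947.494], [0.0, 0.0, 0.0, 1.0]]
top 488.3212863664464 488.3212863664464 258.99870250018427 191.61752952778644 [[-0.019, -0.999, 0.051, 505.835], [-1.0, 0.02, 0.002, 15.546], [-0.003, -0.051, -0.999, 1432.903], [0.0, 0.0, 0.0, 1.0]]
```

View pics/scene0.png

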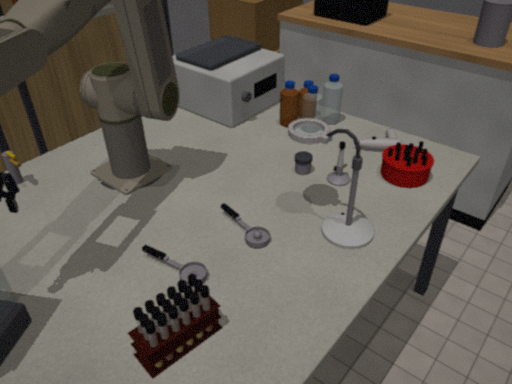

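View pics/top0.png

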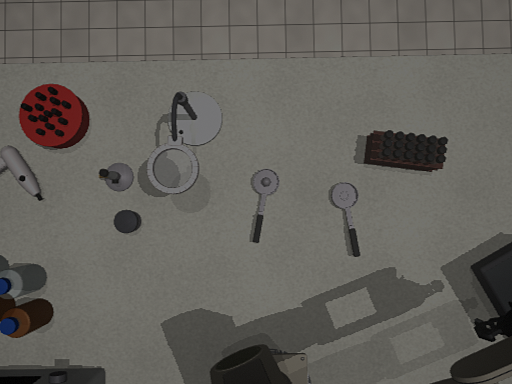

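Both trays and the magnifier are visible. In the top view the dishes are at (265,182) and (344,195), and the lens head is at (173,168). I'll zoom in to find the ball.

Run:
```python
import cv2,numpy as np
t=cv2.imread("pics/top0.png");s=cv2.imread("pics/scene0.png")
A=cv2.resize(t[155:265,235:375],(800,628),interpolation=2)[:, :]
A=cv2.resize(t[160:260,240:370],(520,400),interpolation=cv2.INTER_CUBIC)
B=cv2.resize(s[195:290,135:280],(260,170),interpolation=cv2.INTER_CUBIC)
B=cv2.resize(s[195:290,135:280],None,fx=5.5,fy=5.5,interpolation=cv2.INTER_CUBIC)[:,:]
H=np.zeros((600,800,3),np.uint8)
A=cv2.resize(t[160:260,130:380],(800,320),interpolation=cv2.INTER_CUBIC)
B=cv2.resize(s[200:290,135:280],(451,280),interpolation=cv2.INTER_CUBIC)
H[:320]=A;H[320:,:451]=B
cv2.imwrite("pics/z.png",np.clip(H*1.3,0,255).astype(np.uint8))
```

```text
(no output)
```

View pics/z.png

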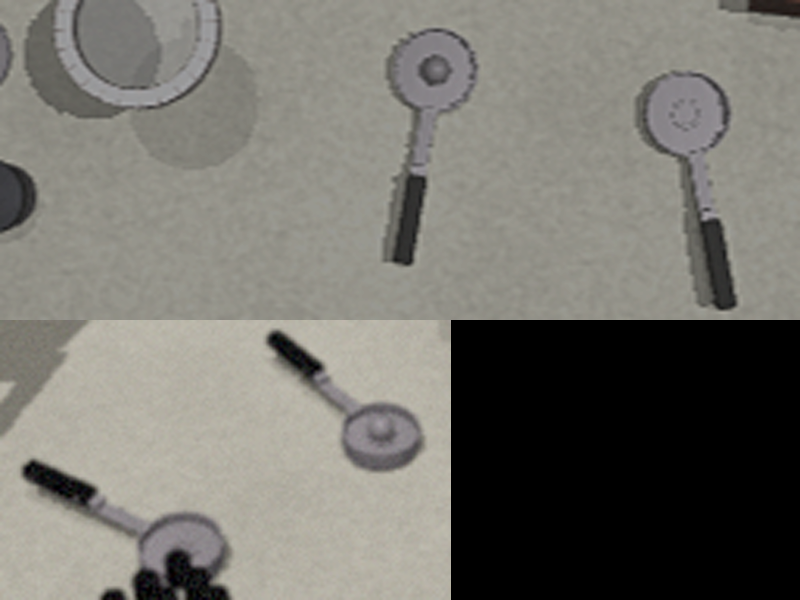

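The ball is in the left tray at about (265.6,182). The right tray has only an empty ring.

```bash
cat > u.py <<'E'
import cv2,numpy as np
def ray(d,u,v,z):
    M=d["cam_to_world"];c=M[:3,3];k=M[:3,:3]@np.array([(u-d["cx"])/d["fx"],(v-d["cy"])/d["fy"],1])
    return c+k*(z-c[2])/k[2]
def rays(d,P,z): return np.array([ray(d,u,v,z) for u,v in P])
def biggest(m,x0,y0,hull=False):
    c=max(cv2.findContours(m,cv2.RETR_EXTERNAL,cv2.CHAIN_APPROX_NONE)[0],key=cv2.contourArea)
    return c.reshape(-1,2)+[x0,y0]
def ell(P):
    (a,b),ax,an=cv2.fitEllipse(P.astype(np.float32));return a,b,ax
E
python3 - <<'E'
from u import *
T=dict(np.load("pics/top0.npz"));S=dict(np.load("pics/scene0.npz"))
def sub(d,x0,x1,y0,y1):return d["frame"][y0:y1,x0:x1].astype(int)
# grips
def grip(d,x0,x1,y0,y1,th=70):
    m=(sub(d,x0,x1,y0,y1).max(2)<th).astype(np.uint8)
    n,l,st,c=cv2.connectedComponentsWithStats(m);i=1+st[1:,4].argmax()
    P=np.argwhere(l==i)[:,::-1]+[x0,y0]
    return rays(d,P,34 if d is T else 32),st[i,4]
for d,b in((T,(245,275,205,248)),(S,(210,252,198,232))):
    W,n=grip(d,*b);c=W.mean(0);e,V=np.linalg.eigh(np.cov(W[:,:2].T));a=V[:,1]*np.sign(V[0,1])
    print("grip",n,c.round(1),"yaw",np.degrees(np.arctan2(a[1],a[0])).round(1),"len",(np.sqrt(12*e)).round(1))
    print(" -> dish",(c[:2]+137*a).round(1))
g=cv2.cvtColor(T["frame"],6)
print("ball",ray(T,265.6,181.9,24.5).round(1)); 
# dish outline in the top view (brighter/pinkish: b vs g)
f=sub(T,245,285,164,200);print("samples dish",f[12,12],"bench",f[3,3])
# head
for nm,d,b in(("top",T,(140,205,135,200)),("scene",S,(280,335,112,148))):
    x0,x1,y0,y1=b;f=sub(d,*b);print(nm,"gray pcts",np.percentile(f.mean(2),[5,25,50,75,90,99]).round())
    cv2.imwrite(f"pics/{nm}_h.png",cv2.resize(f.astype(np.uint8),(400,int(400*(y1-y0)/(x1-x0))),interpolation=0))
a=cv2.imread("pics/top_h.png");b=cv2.imread("pics/scene_h.png");o=np.zeros((400,800,3),np.uint8);o[:a.shape[0],:400]=a[:400];o[:b.shape[0],400:]=b;cv2.imwrite("pics/heads.png",o)
E
```

```text
grip 188 [472.5  24.9  34. ] yaw -10.7 len [19.1 80.6]
 -> dish [ 6.072e+02 -6.000e-01]
grip 123 [471.4  19.8  32. ] yaw -15.8 len [24.1 82.9]
 -> dish [603.1 -17.6]
ball [605.2  -1.6  24.5]
samples dish [100  97 100] bench [105 111 112]
top gray pcts [ 71.  92. 104. 113. 118. 122.]
scene gray pcts [ 40.  92. 109. 134. 137. 140.]
```

View pics/heads.png

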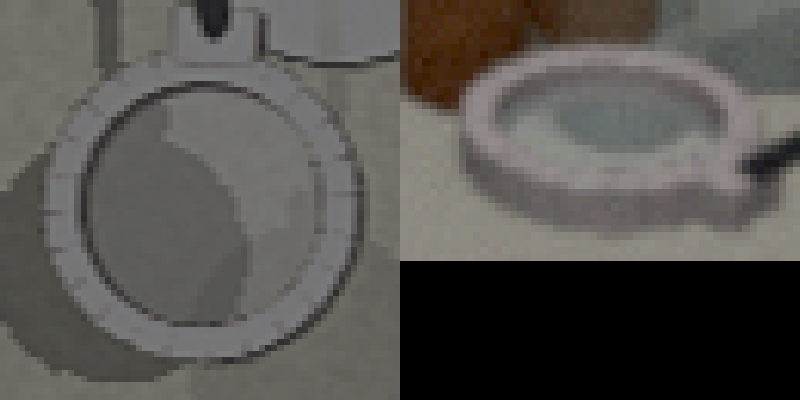

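The left half shows the head ring in the top view, with its outer circle centred near (173.1,168.6) and 51.5 px across. That is 119.8 mm at z=298, which matches. In the scene view the top ellipse is centred near (307.8,128.2).

Run:
```python
from u import *
T=dict(np.load("pics/top0.npz"));S=dict(np.load("pics/scene0.npz"))
print("lens top",ray(T,173.1,168.6,298).round(1),"scene",ray(S,307.8,128.2,298).round(1))
print("base",ray(T,195,118,30).round(1),"scene",ray(S,348,231,30).round(1))
for n,u,v,z in(("burner",118,177,30),("jar",127,221,70),("jarS",0,0,70),("empty",344,195,24)):print(n,ray(T,u,v,z).round(0))
# dish outline: pinkish vs bench greenish
for d,(x0,x1,y0,y1) in((T,(247,283,164,203)),(S,(240,276,222,252))):
    f=cv2.GaussianBlur(d["frame"],(3,3),0)[y0:y1,x0:x1].astype(int);k=f[:,:,1]-(f[:,:,0]+f[:,:,2])//2
    m=(k<np.median(k[:4])-1).astype(np.uint8);m=cv2.morphologyEx(m,cv2.MORPH_OPEN,np.ones((7,7)))
    P=biggest(m,x0,y0);a,b,ax=ell(P);print("dish",(round(a,1),round(b,1)),np.round(ax,1),ray(d,a,b,24).round(1))
```

```text
lens top [621.2 216.9 298. ] scene [623.3 211.9 298. ]
base [794.5 199.4  30. ] scene [811.8 172.8  30. ]
burner [627. 424.  30.]
jar [500. 387.  70.]
jarS [1137.  747.   70.]
empty [ 563. -227.   24.]
dish (265.7, 181.8) [26.4 26.9] [605.6  -2.   24. ]
dish (256.8, 236.7) [22.  26.3] [609.4 -11.9  24. ]
```

Emit:
servo_tool(
  plan=[
    [[0.015,0.04,0,-2.6,0.0854],[0.015,0.04,0,-2.6,0.0854],[0.015,0.04,0,-2.6,0.0854],[0.015,0.04,0,-2.6,0.0854],[0.015,0.04,0,-2.6,0.0854],[0.015,0.04,0,-2.6,0.0854],[0.015,0.04,0,-2.6,0.0854],[0.015,0.04,0,-2.6,0.0854],[0.015,0.04,0,-2.6,0.0854],[0.015,0.04,0,-2.6,0.0854]],
  ],
)

```text
time: 1.1
tool_pos: [411.0, -138.6, 303.7]
tcp_rot: [-180.0, 0.0, -0.3]
ft_force: [-0.2, -0.3, -0.2]
finger_gap: 85.2
grip_force: 0.0
```

Emit:
servo_tool(
  plan=[
    [[0.015,0.04,-0.02,-2.6,0.0854],[0.015,0.04,-0.02,-2.6,0.0854],[0.015,0.04,-0.02,-2.6,0.0854],[0.015,0.04,-0.02,-2.6,0.0854],[0,0,0,0,0.0854],[0,0,0,0,0.0854]],
  ],
)

```text
time: 1.7
tool_pos: [470.3, 20.6, 222.8]
tcp_rot: [180.0, 0.1, -10.5]
ft_force: [0.2, -1.8, 0.9]
finger_gap: 85.7
grip_force: 0.0
```

Emit:
servo_tool(
  plan=[
    [[0.001,0.004,-0.03,-0.7,0.05],[0,0,-0.03,0,0.05],[0,0,-0.03,0,0.05],[0,0,-0.02,0,0.05],[0,0,0,0,0.05],[0,0,0,0,0.05]],
  ],
)

```text
time: 2.3
tool_pos: [472.1, 22.7, 114.8]
tcp_rot: [180.0, -0.0, -11.4]
ft_force: [0.3, -1.4, -0.3]
finger_gap: 49.8
grip_force: 0.0
```

Run:
```python
from bench import sense, optics
from u import *
d=optics.snapshot("scene");np.savez("pics/s1.npz",**d)
e=optics.snapshot("top");np.savez("pics/t1.npz",**e)
o=np.zeros((460,800,3),np.uint8)
o[:,:400]=cv2.resize(d["frame"][130:268,170:290],(400,460),interpolation=2);o[:,400:]=cv2.resize(e["frame"][160:298,210:330],(400,460),interpolation=2)
cv2.imwrite("pics/n1.png",o)
```

```text
(no output)
```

View pics/n1.png

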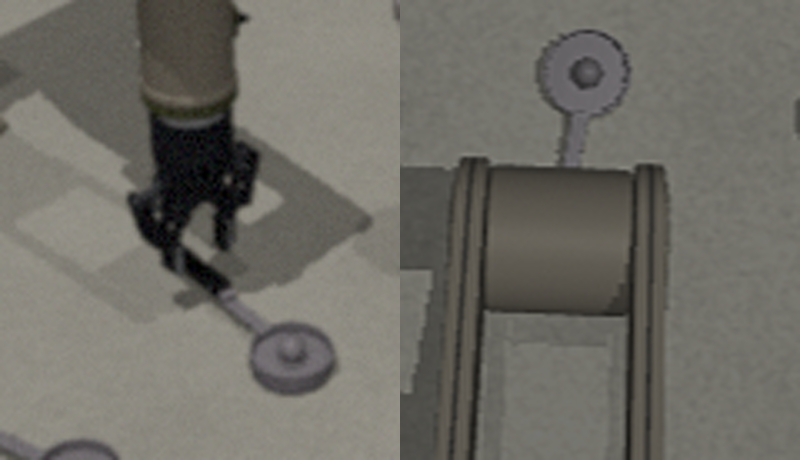

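The fingers stand either side of the black grip. In the left half the grip is at about (205,270), and the ball is still in its pocket. I'll lower and close.

Emit:
servo_tool(
  plan=[
    [[0,0.002,-0.015,0.2,0.05],[0,0,-0.015,0,0.05],[0,0,0,0,0.05],[0,0,0,0,0.035],[0,0,0,0,0.03],[0,0,0,0,0.025],[0,0,0,0,0.02],[0,0,0,0,0.015],[0,0,0,0,0.01],[0,0,0,0,0.005]],
  ],
  force=90,
)

```text
time: 3.4
tool_pos: [472.2, 25.6, 84.2]
tcp_rot: [-180.0, -0.0, -11.1]
ft_force: [0.0, -0.8, 3.5]
finger_gap: 16.3
grip_force: 88.7
```

Emit:
servo_tool(
  plan=[
    [[0,0,0,0,0],[0,0,0,0,0],[0,0,0,0,0],[0,0,0,0,0]],
  ],
)

```text
time: 3.8
tool_pos: [472.2, 25.6, 84.1]
tcp_rot: [-180.0, -0.0, -11.1]
ft_force: [0.2, -0.8, 2.7]
finger_gap: 16.7
grip_force: 88.8
```

Emit:
servo_tool(
  plan=[
    [[0,0,0.002,0,0],[0,0,0.004,0,0],[0,0,0.006,0,0],[0,0,0.008,0,0],[0,0,0.008,0,0],[0,0,0.006,0,0],[0,0,0.004,0,0],[0,0,0.002,0,0],[0,0,0,0,0],[0,0,0,0,0]],
  ],
)

```text
time: 4.8
tool_pos: [471.7, 25.7, 123.6]
tcp_rot: [180.0, 0.0, -11.1]
ft_force: [-0.6, 0.5, -2.4]
finger_gap: 16.3
grip_force: 88.2
```

Run:
```python
from bench import sense, optics
from u import *
d=optics.snapshot("scene");np.savez("pics/s2.npz",**d)
e=optics.snapshot("top");np.savez("pics/t2.npz",**e)
o=np.zeros((460,800,3),np.uint8)
o[:,:400]=cv2.resize(d["frame"][130:268,170:290],(400,460),interpolation=2);o[:,400:]=cv2.resize(e["frame"][160:298,210:330],(400,460),interpolation=2)
cv2.imwrite("pics/n2.png",o)
s=sense();print(s['ft_force'],s['wrist_torque'])
```

```text
[ 0.2794229 -0.5048856 -2.6325087] [ 0.01434658  0.28494673 -0.00472032]
```

View pics/n2.png

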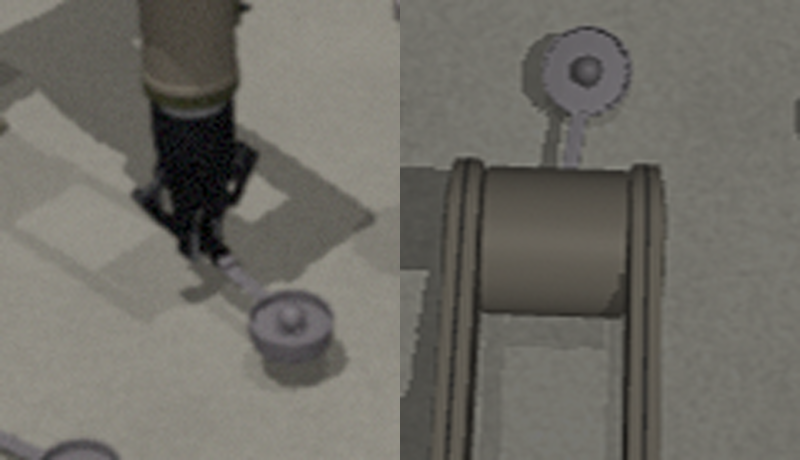

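The tray is lifted and level to the eye, and the ball sits centred in the dish in both views. Next I'll raise it to height.

Emit:
servo_tool(
  plan=[
    [[0,0,0.004,0,0],[0,0,0.008,0,0],[0,0,0.012,0,0],[0,0,0.016,0,0],[0,0,0.018,0,0],[0,0,0.018,0,0],[0,0,0.016,0,0],[0,0,0.012,0,0],[0,0,0.008,0,0],[0,0,0.004,0,0]],
  ],
)

```text
time: 5.9
tool_pos: [472.2, 25.7, 241.0]
tcp_rot: [-180.0, -0.1, -11.1]
ft_force: [-0.3, 1.1, -1.5]
finger_gap: 16.3
grip_force: 88.2
```

Emit:
servo_tool(
  plan=[
    [[0,0.002,0,0.3,0],[0,0.004,0,0.7,0],[0.001,0.006,0,1,0],[0.001,0.008,0,1.3,0],[0.001,0.01,0,1.7,0],[0.001,0.011,0,1.8,0],[0.001,0.011,0,1.8,0],[0.001,0.011,0,1.8,0],[0.001,0.011,0,1.8,0],[0.001,0.011,0,1.8,0]],
  ],
)

```text
time: 6.9
tool_pos: [480.0, 111.7, 239.9]
tcp_rot: [-180.0, -0.0, 3.0]
ft_force: [0.3, 0.5, -2.1]
finger_gap: 16.7
grip_force: 88.1
```

Emit:
servo_tool(
  plan=[
    [[0.001,0.011,0,1.8,0],[0.001,0.011,0,1.8,0],[0.001,0.011,0,1.8,0],[0.001,0.01,0,1.7,0],[0.001,0.009,0,1.5,0],[0.001,0.008,0,1.3,0],[0.001,0.006,0,1,0],[0.001,0.004,0,0.6,0],[0,0.002,0,0.3,0],[0,0,0,0,0]],
  ],
)

```text
time: 7.9
tool_pos: [487.9, 182.8, 239.9]
tcp_rot: [180.0, 0.0, 14.7]
ft_force: [0.2, -0.2, -2.0]
finger_gap: 16.4
grip_force: 88.2
```

Run:
```python
from bench import sense, optics
from u import *
s=sense();print(s['tool_pos'],s['tcp_rot'],s['wrist_torque'])
d=optics.snapshot("scene");np.savez("pics/s3.npz",**d)
e=optics.snapshot("top");np.savez("pics/t3.npz",**e)
o=np.zeros((450,800,3),np.uint8)
o[:,:400]=cv2.resize(d["frame"][100:190,260:340],(400,450),interpolation=2);o[:,400:]=cv2.resize(e["frame"][130:220,135:215],(400,450),interpolation=2)
cv2.imwrite("pics/n3.png",o)
```

```text
[487.91267622 182.7608879  239.87709968] [1.79997452e+02 4.08771425e-03 1.46803957e+01] [-0.12340329  0.30449724 -0.00234753]
```

View pics/n3.png

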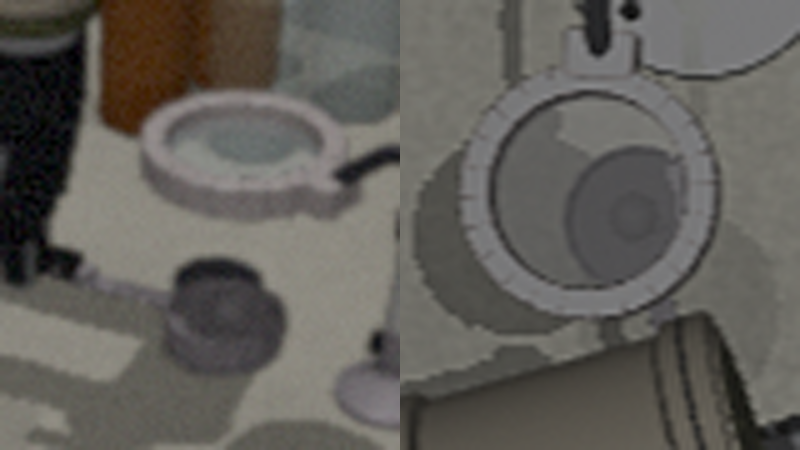

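The tray is now under the glass. In the top view the ball is near (181.6,173.2) and the ring centre near (172.8,168.3). I'll compute the remaining offset from these at their own heights.

Run:
```python
from u import *
T=dict(np.load("pics/t3.npz"));S=dict(np.load("pics/s3.npz"))
x0,y0=135,130
f=cv2.GaussianBlur(T["frame"],(3,3),0)
# ring: gray>threshold inside crop
g=f.mean(2)
print("ring row168",g[168,145:205].round().astype(int).tolist());print("col172",g[140:200,172].round().astype(int).tolist())
print("col160",g[140:200,160].round().astype(int).tolist())
print("ball row173",g[173,165:195].round().astype(int).tolist())
print("ball col181",g[155:192,181].round().astype(int).tolist())
for b in((181.6,173.2),):print("ball z180",ray(T,*b,180).round(1))
for c in((172.8,168.3),(173.1,168.6)):print("lens",ray(T,*c,298).round(1))
# triangulate: ball scene eye (222/5+260,302/5+100)
a=ray(T,181.6,173.2,0);ct=T["cam_to_world"][:3,3];us=(a-ct)/np.linalg.norm(a-ct)
b=ray(S,260+222/5,100+305/5,0);cs=S["cam_to_world"][:3,3];ub=(b-cs)/np.linalg.norm(b-cs)
t=np.linalg.lstsq(np.c_[us,-ub],cs-ct,rcond=None)[0];p,q=ct+t[0]*us,cs+t[1]*ub
print("tri ball",p.round(1),q.round(1))
```

```text
ring row168 [79, 84, 99, 113, 118, 120, 115, 89, 68, 77, 92, 95, 94, 94, 94, 94, 94, 94, 94, 94, 95, 95, 94, 86, 76, 74, 77, 80, 81, 81, 81, 81, 82, 81, 80, 79, 78, 78, 79, 81, 82, 82, 82, 82, 86, 90, 93, 103, 117, 121, 121, 118, 101, 85, 93, 110, 114, 113, 111, 109]
col172 [98, 114, 121, 121, 116, 111, 118, 107, 79, 86, 110, 118, 117, 115, 115, 115, 115, 115, 115, 113, 106, 98, 90, 82, 76, 74, 77, 79, 80, 81, 81, 81, 81, 81, 81, 81, 81, 81, 81, 81, 81, 80, 78, 76, 79, 84, 83, 87, 108, 120, 120, 121, 114, 98, 94, 99, 100, 100, 101, 101]
col160 [111, 109, 110, 112, 107, 101, 108, 116, 117, 120, 121, 111, 89, 70, 72, 85, 94, 96, 96, 96, 96, 95, 95, 95, 95, 94, 94, 94, 94, 95, 95, 95, 94, 94, 94, 94, 94, 94, 94, 95, 95, 92, 84, 84, 99, 115, 120, 120, 120, 113, 92, 76, 74, 76, 74, 73, 81, 101, 103, 86]
ball row173 [95, 94, 86, 76, 75, 80, 81, 81, 81, 81, 81, 79, 76, 77, 79, 80, 81, 80, 78, 76, 75, 76, 80, 81, 83, 90, 102, 112, 119, 120]
ball col181 [115, 114, 115, 108, 87, 75, 79, 82, 82, 81, 81, 82, 81, 78, 76, 77, 79, 81, 81, 80, 78, 76, 74, 77, 81, 82, 82, 82, 81, 81, 90, 110, 120, 121, 121, 120, 102]
ball z180 [620.9 216.1 180. ]
lens [621.9 217.6 298. ]
lens [621.2 216.9 298. ]
tri ball [620.7 215.7 182.1] [617.5 213.2 181.4]
```

Ball and lens agree to about 1–2 mm. The ball is in shadow, so I'll confirm it is in the pocket with an enhanced crop.

Run:
```python
from bench import optics,sense
from u import *
d=optics.snapshot("scene");e=optics.snapshot("top")
np.savez("pics/t4.npz",**e)
def st(c,lo,hi,s):return cv2.resize(np.clip((c.astype(float)-lo)*255/(hi-lo),0,255).astype(np.uint8),s,interpolation=cv2.INTER_CUBIC)
o=np.hstack([st(d["frame"][145:181,288:324],30,130,(400,400)),st(e["frame"][153:193,161:201],60,100,(400,400))])
cv2.imwrite("pics/n4.png",o);s=sense();print(s['time'],s['tool_pos'],s['ft_force'],np.abs(s['qd']).max())
```

```text
8.1 [487.91082939 182.40196511 239.89447244] [ 0.09892841 -0.00717394 -1.92332313] 0.1922980606690594
```

View pics/n4.png

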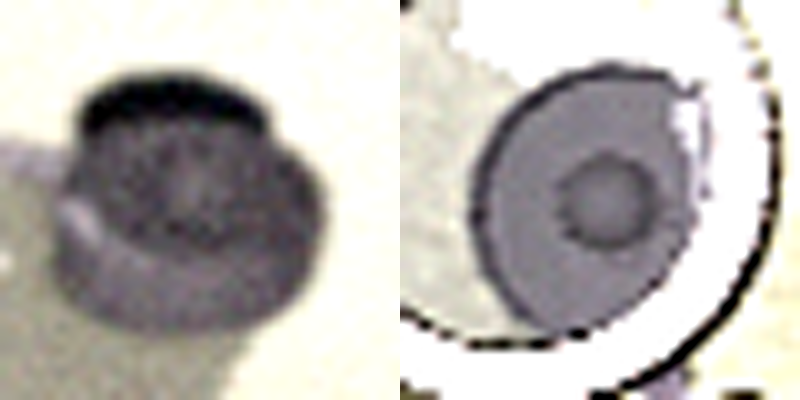

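Filled ball disc in the top view, about 10 px (25 mm) across and centred near (181.3,172.7), which puts it at about (622,217). It is in its pocket and within about 1 mm of the lens centre. The dark shape behind the dish in the scene view is the grinding jar. I'll let it settle and hand in.

Emit:
servo_tool(
  plan=[
    [[0,0,0,0,0],[0,0,0,0,0],[0,0,0,0,0],[0,0,0,0,0],[0,0,0,0,0]],
  ],
)

```text
time: 8.6
tool_pos: [487.9, 182.6, 239.9]
tcp_rot: [180.0, 0.0, 14.7]
ft_force: [0.4, -0.9, -2.5]
finger_gap: 16.6
grip_force: 88.2
```

```bash
python3 -c "
from bench import r
print(r.hand_in())"
```

```text
the job is handed in; nothing more can be done
None
```

I handed the job in at 8.6 s with the ball tray held still by its black grip; the cameras put the ball in its pocket, within about 2 mm of the lens centre and roughly 100 mm below the glass, and levelness was judged only by eye.

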